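# Shut the water filter and find the socket for its lock nut

## Robot

A 7-joint arm with a two-finger parallel gripper is mounted at the origin on the work surface. World frame = base frame: x ahead of the robot, y to its left, z up, the work surface at z = 0. Lengths are in mm, angles in rad, forces in N, time in s.
With the tool pointing down it reaches from about 400 to 875 mm from the base axis. Payload 4.4 kg.
Tool frame: the origin (TCP) lies midway between the tips of the shut fingers; the grasp point (between the pads) lies 19 mm behind it; z points along the fingers, y is the line along which they close (so a half turn about z gives the same grasp; the last joint's range is limited). The gripper opens to 85 mm and grips with 20 to 120 N. Pads are 22 mm wide; open, the fingers measure 114 mm over their backs; the gripper's body (76 mm by 85 mm) begins 54 mm behind the grasp point. The pads swing forward as they close: fully open they stand 13 mm farther back than shut.
Start: joints at [1.089, 0.628, 0.038, 1.517, -0.027, 0.996, -0.02], TCP at [262.577, -594.618, 231.313] pointing down, gripper open.
Joint ranges: [-3.06, 3.06], [-0.37, 2.12], [-1.25, 1.32], [0.18, 2.47], [-1.1, 4.24], [0.23, 1.98], [-2.94, 2.94]. Speed limits (rad/s): [2.57, 2.57, 3.14, 3.14, 3.14, 3.14, 3.14].

## Interface

Orientations are given as [roll, pitch, yaw] about the fixed x, y, z axes, in that order (R = Rz(yaw) Ry(pitch) Rx(roll)).
In Python, from cell import telemetry, eyes, ctrl, finder gives the robot as it stands.
- The arm moves only by the tool move_arm, never from a script. Its argument "steps" is a list of rows, each a list of 7 numbers: the turn, a rotation vector about the world's x, y, z in degrees, then the shift along the world's x, y, z in m, then the finger opening in m, from 0 to 0.0854. A call has 1 to 5 rows; each row shifts and turns the commanded pose from where the row before left it; what a row does not reach is not made up. A row lasts 1/10 s, in which the tool goes at most 50 mm and 8.59 degrees, less where a joint would pass 70% of its speed; a pose out of reach is approached as far as the arm can. A call with a gripper value outside its range is refused whole. The fingers move at their own pace and stop on an object; the grip force is fixed at half the most. Time passes only in rows, so rows that do not move let the fingers close. It gives the time, the measured TCP pose, the force, the opening and the grip force at its end, in the units of the state.
- telemetry.read_state(): the state, without advancing time (a new reading comes with each control period).
- eyes.get_image(name): name is "scene" or "top" or "wrist"; returns (picture, depth): 480x640x3 uint8, blue, green, red; 480x640 float32, mm along the optical axis (not along the pixel's ray), 0 where there is no reading.
- eyes.calibration(name): a dict with "fx", "fy", "cx", "cy" (pixels), "position" and "attitude" of the camera in the world. Camera axes: x right, y down, z forward; pixel columns grow to the right and rows downward; lengths in mm; the calibration is good to about 2 mm. A picture is of the moment at which its call begins: read the wrist's pose just before it. calibration takes no time and is no camera call; for the wrist camera it gives the pose at the moment of the call.
- ctrl.finish_job(): hands the job in; it is judged then, once.
Trained networks look in the newest picture that a camera, given by its name, has taken for a name from the list of things; names that differ only in an ending like _2 or _b are one class to them, and where a whole thing is asked for, a point or a joint stands for the part that bears it (a point fixed in the world has none). Each returns a list of dicts, best first, with "confidence" (0 to 1); they miss things now and then, are a little off and sometimes report something else, mostly with a low value. They report only what shows in the picture. A call takes as long as a camera call.
- finder.boxes_of(camera, name): "location" ([x, y, z] in mm, in the coordinates of the camera as it stood for that picture, good to about 4 mm: the middle of the surface that is visible of it).
- finder.cut_out(camera, name): "mask" (480x640 bool, what is visible of it).
- finder.pinpoint(camera, name): "location" ([x, y, z] in mm, in the coordinates of the camera as it stood for that picture, good to about 4 mm: a listed point, or the origin of a listed thing).
The state is a dict: "clock": time; "qpos": joint angles; "qd": joint speeds; "tau": joint torques, N m; "eef_pos": TCP position; "tool_rot": TCP orientation; "force": force on the tool from outside, world axes, zero at the start; "torque": the same for the moment, N m; "width": finger opening in mm; "gripper_force": force on a finger pad.
Only numpy, scipy, OpenCV 4.12 (cv2) and the standard library are available. Lean on these libraries where they do the work, as an engineer would, in place of code of your own. Each camera call takes 0.05 s, during which the arm holds its last target. There are 200 camera calls.

## Task

The water filter on the worktop has a fresh cartridge in: first push its drawer fully home, then find which of the three sockets fits the hex nut on top of the filter (try them on the nut) and seat that one squarely, all the way down over the nut. Stand any socket that does not fit upright on the worktop and leave the other kitchen things where they are. Finish still gripping the fitting socket, seated on the nut: do not let go of it.

Things in the scene. Friction and masses are not known exactly. Their poses are not given: they have to be found in the camera images.
- filter: worktop water filter, fixed: white box with steel top, 140 (x) x 160 (y) x 90 mm high, drawer in its front; origin at the centre of its underside, never turned (axes as the world's). On the middle of its top is the locking head: a steel disc 72 mm across, 6 mm thick, with a round guard cup and a brass hex nut upright in the cup's centre
- seat (a point): centre of the disc's top face on the filter's locking head, 96 mm above the worktop, on the nut's axis: a fitting socket's mouth comes to rest at this height
- nut_top (a point): top centre of the hex nut, 18 mm above the seat; 2 mm chamfer round its top; two flats always face exactly +x and -x. The nut is 18, 25 or 32 mm across flats: which one changes from start to start and is not told. A socket too small for it stops on its top. (The other two sizes stand as spare heads on a wooden riser shelf, 90 mm high, near the far edge: not used.)
- cup_rim (a point): centre of the guard cup's rim, 12 mm above the seat; cup 68 mm outside diameter, its bore 35.5 mm with the 18 mm nut, 44.5 mm with the 25 mm nut, 53.5 mm with the 32 mm nut. A socket too large for the nut stops on this rim, so only the fitting one goes down to the disc
- drawer (a joint): how far the cartridge drawer in the filter's front (-x side, towards the robot) stands open, m: 0 = fully home, 0.065 = fully open; slides along world x, pushing towards +x shuts it; about 2 N of friction, no spring, a hard stop at 0
- drawer_face (a point): on the outer (-x) face of the grey drawer front, a plate 128 mm wide (y), 60 mm high (14 to 74 mm above the worktop) and 12 mm thick; the point is in the middle of its width, 59 mm above the worktop, and moves with the drawer
- socket_small: small steel socket, loose, standing mouth down: round body 32 mm diameter, 40 mm high, hex bore 20 mm across flats, 24 mm deep from below (for the 18 mm nut); on top a dark square drive adapter 20 x 20 mm, 45 mm tall (top at 85 mm) to grip it by. Origin: centre of the mouth; z up its axis; bore flats face its +x and -x, adapter faces square to x and y. 0.22 kg, +-20 %
- socket_medium: medium steel socket, loose, standing mouth down: round body 41 mm diameter, 40 mm high, hex bore 27 mm across flats, 24 mm deep from below (for the 25 mm nut); on top a dark square drive adapter 20 x 20 mm, 45 mm tall (top at 85 mm) to grip it by. Origin: centre of the mouth; z up its axis; bore flats face its +x and -x, adapter faces square to x and y. 0.32 kg, +-20 %
- socket_large: large steel socket, loose, standing mouth down: round body 50 mm diameter, 40 mm high, hex bore 34 mm across flats, 24 mm deep from below (for the 32 mm nut); on top a dark square drive adapter 20 x 20 mm, 45 mm tall (top at 85 mm) to grip it by. Origin: centre of the mouth; z up its axis; bore flats face its +x and -x, adapter faces square to x and y. 0.45 kg, +-20 %
- pepper_mill: pepper mill, dark wood and steel, 44 mm diameter, 107 mm high; bystander, origin under its centre
- salt_mill: salt mill, glass and steel, 44 mm diameter, 107 mm high; bystander, origin under its centre
- oil_bottle: amber oil bottle, 62 mm diameter, 240 mm high; bystander, origin under its centre
- mug: white mug, 80 mm diameter, 85 mm high, standing on an 18 mm wooden board; bystander, origin under its centre
- bowl: small white bowl, 100 mm diameter, 35 mm high; bystander, origin under its centre
- spoon: steel spoon lying flat; bystander, origin underneath it
- jam_jar: amber jar with steel lid, 62 mm diameter, 67 mm high; bystander, origin under its centre

How it is judged (in metres and radians):
On the way, in this order (a step that is already met when the one before it is completed fails the run):
1. the drawer is pushed fully home (value of joint drawer below 0.004 m), for 0.2 s.
2. the fitting socket is gripped and seated on the nut (((horizontal distance between socket_small and seat below 0.004 m and z of socket_small in the frame of seat between -0.004 and 0.005 m and angle between socket_small's own z axis and vertical below 0.09 rad and contact force between the fingers and socket_small above 3 N) or (horizontal distance between socket_medium and seat below 0.004 m and z of socket_medium in the frame of seat between -0.004 and 0.005 m and angle between socket_medium's own z axis and vertical below 0.09 rad and contact force between the fingers and socket_medium above 3 N) or (horizontal distance between socket_large and seat below 0.004 m and z of socket_large in the frame of seat between -0.004 and 0.005 m and angle between socket_large's own z axis and vertical below 0.09 rad and contact force between the fingers and socket_large above 3 N))), for 0.2 s.
At the end, for the whole second after the job is handed in: Drawer within 4 mm of home; the fitting socket on the nut, mouth within 5 mm of the disc in height and 4 mm of the axis, upright within 0.09 rad, gripped by the fingers with over 3 N and not let go; the other two sockets upright on the worktop (value of joint drawer below 0.004 m and ((horizontal distance between socket_small and seat below 0.004 m and z of socket_small in the frame of seat between -0.004 and 0.005 m and angle between socket_small's own z axis and vertical below 0.09 rad and contact force between the fingers and socket_small above 3 N and height (world z) of each of socket_medium, socket_large below 0.006 m and angle between each of socket_medium, socket_large's own z axis and vertical below 0.1 rad) or (horizontal distance between socket_medium and seat below 0.004 m and z of socket_medium in the frame of seat between -0.004 and 0.005 m and angle between socket_medium's own z axis and vertical below 0.09 rad and contact force between the fingers and socket_medium above 3 N and height (world z) of each of socket_small, socket_large below 0.006 m and angle between each of socket_small, socket_large's own z axis and vertical below 0.1 rad) or (horizontal distance between socket_large and seat below 0.004 m and z of socket_large in the frame of seat between -0.004 and 0.005 m and angle between socket_large's own z axis and vertical below 0.09 rad and contact force between the fingers and socket_large above 3 N and height (world z) of each of socket_small, socket_medium below 0.006 m and angle between each of socket_small, socket_medium's own z axis and vertical below 0.1 rad))); the arm keeps its last pose, push and grip.
It fails at once if one of the kitchen things (mills, bottle, mug, bowl, spoon, jar) is shifted more than 40 mm or knocked over (distance of any of pepper_mill, salt_mill, oil_bottle, mug, bowl, spoon, jam_jar from where it was at the start of the episode above 0.04 m or angle between any of pepper_mill, salt_mill, oil_bottle, mug, bowl, jam_jar's own z axis and vertical above 0.5 rad).
It also fails if it takes over 72 s, if anything falls off the work surface, if the arm or the gripper's body presses on something with over 40 N, if the wrist force passes 120 N, or if a joint passes its speed limit or range.

## Working session

There is one attempt and no reset: what is moved stays moved. The work goes in short steps, Python scripts to look and compute and a tool call to move; the robot and the scene stay as the last step left them, time stands still between calls to the robot, and variables do not carry over. Pictures are saved under pics/ and viewed, at most 10 in all, crops included, and the job is handed in when it is done.

Besides the shell and the picture viewer there is one more tool, called after ">>>" in YAML: its name, and indented under it one key for each argument. move_arm: Moves the arm, as the interface text tells. Its arguments: {"type":"object","properties":{"steps":{"type":"array"}},"required":["steps"]}

```bash
mkdir -p pics; cat > h.py <<'E'
from cell import telemetry, eyes, ctrl, finder
import numpy as np, cv2
from scipy.spatial.transform import Rotation as R
def T(c):
    k=eyes.calibration(c); return k
def rot(a):
    a=np.array(a,float)
    return a if a.shape==(3,3) else (R.from_euler('xyz',a).as_matrix() if a.size==3 else R.from_quat(a).as_matrix())
def world(k,p): return rot(k['attitude'])@np.array(p,float)+np.array(k['position'])
def cloud(k,d):
    v,u=np.mgrid[0:480,0:640]; P=np.stack([(u-k['cx'])/k['fx']*d,(v-k['cy'])/k['fy']*d,d],-1)
    return P@rot(k['attitude']).T+np.array(k['position'])
E
python3 - <<'E'
from h import *
print(telemetry.read_state()); 
ims=[]
for c in ('scene','top','wrist'):
    im,d=eyes.get_image(c);k=T(c);print(c,k);ims.append(im)
    cv2.imwrite(f'pics/{c}0.png',im)
    if c=='wrist':continue
    for n in ('seat','nut_top','cup_rim','drawer_face','socket_small','socket_medium','socket_large','pepper_mill','salt_mill','oil_bottle','mug','bowl','spoon','jam_jar'):
        print(n,[(round(r['confidence'],2),world(k,r['location']).round(0).tolist()) for r in finder.pinpoint(c,n)[:2]])
E
```

```text
{'clock': 0.0, 'qpos': array([ 1.08923516,  0.62929221,  0.03843116,  1.51838085, -0.02702663,
        0.99630329, -0.01999009]), 'qd': array([-1.47483051e-03, -8.22497255e-04,  1.46108336e-05,  8.40133177e-04,
        1.11608028e-04, -4.80943505e-05,  6.13466847e-04]), 'tau': array([ 3.50994460e-04, -5.63402367e+01,  1.22674081e+00, -1.93446833e+01,
        1.11081617e-02,  1.06173943e-02,  2.37528491e-05]), 'eef_pos': array([ 262.31153222, -594.03324875,  230.41971679]), 'tool_rot': array([-3.13972616e+00, -6.52941152e-06,  4.15765016e-01]), 'force': array([0.53912277, 0.68231866, 0.01630609]), 'torque': array([-0.01976533,  0.05465289, -0.00974156]), 'gripper_force': 0.0, 'width': 85.74852195505667}
scene {'fx': 586.8569794397587, 'fy': 586.8569794397587, 'cx': 323.48563587778494, 'cy': 236.82228324330316, 'position': array([1354.53340986,  297.68989951,  954.77114313]), 'attitude': array([-2.37338889,  0.02013952,  1.96417118])}
seat [(0.87, [619.0, 157.0, 104.0])]
nut_top [(0.92, [619.0, 153.0, 120.0])]
cup_rim [(0.94, [620.0, 155.0, 110.0])]
drawer_face [(0.71, [490.0, 154.0, 6
[... 846 characters left out ...]
0.51, [502.0, -315.0, -0.0])]
socket_medium [(0.61, [460.0, -146.0, -0.0])]
socket_large [(0.61, [594.0, -174.0, -2.0]), (0.38, [661.0, -459.0, -2.0])]
pepper_mill [(0.54, [362.0, -35.0, -1.0]), (0.36, [702.0, -44.0, 2.0])]
salt_mill [(0.9, [705.0, -42.0, 3.0])]
oil_bottle [(0.78, [664.0, -460.0, -2.0])]
mug [(0.89, [741.0, -195.0, 17.0])]
bowl [(0.97, [608.0, -368.0, 1.0])]
spoon [(0.72, [477.0, 382.0, -2.0])]
jam_jar [(0.95, [615.0, 367.0, 1.0])]
wrist {'fx': 354.68632063635613, 'fy': 354.68632063635613, 'cx': 317.4690996459218, 'cy': 238.99956360380057, 'position': array([ 324.65968242, -566.50064606,  374.89460762]), 'attitude': array([ 2.86809413e+00, -2.50107742e-04, -1.15486647e+00])}
```

```bash
python3 - <<'E'
from h import *
out=[]
for c in ('scene','top'):
    im,d=eyes.get_image(c);k=T(c);W=cloud(k,d)
    near=np.hypot(W[...,0]-620,W[...,1]-155)<45
    for lo,hi in((111.5,118),(104,111)):
        P=W[near&(W[...,2]>lo)&(W[...,2]<hi)]
        print(c,lo,len(P),np.percentile(P,[3,50,97],axis=0).round(0).tolist() if len(P) else '')
    for n,x,y in (('s',502,-312),('m',457,-147),('l',593,-177)):
        P=W[(np.hypot(W[...,0]-x,W[...,1]-y)<30)&(W[...,2]>70)]
        print(n,len(P),P.min(0).round(),P.max(0).round(),P.mean(0).round(1), cv2.minAreaRect(P[:,:2].astype(np.float32)))
    # crop nut
    q=rot(k['attitude']).T@(np.array([620,155,114])-k['position']);u=int(k['cx']+k['fx']*q[0]/q[2]);v=int(k['cy']+k['fy']*q[1]/q[2])
    out.append(cv2.resize(im[v-30:v+30,u-40:u+40],(400,300),interpolation=cv2.INTER_CUBIC))
    big=im
    out.append(cv2.resize(im,(400,300)))
cv2.imwrite('pics/a.png',np.vstack([np.hstack(out[:2]),np.hstack(out[2:])]))
E
```

```text
scene 111.5 159 [[593.0, 130.0, 112.0], [624.0, 156.0, 114.0], [647.0, 183.0, 118.0]]
scene 104 452 [[589.0, 126.0, 105.0], [626.0, 158.0, 109.0], [652.0, 187.0, 111.0]]
s 103 [ 494. -323.   70.] [ 520. -295.   91.] [ 509.4 -307.3   82.8] ((505.7811584472656, -309.43975830078125), (27.440168380737305, 19.901988983154297), 35.21107482910156)
m 106 [ 440. -156.   71.] [ 468. -130.   91.] [ 457.3 -142.2   83.3] ((454.0295715332031, -143.77723693847656), (25.646743774414062, 20.616878509521484), 36.318458557128906)
l 129 [ 582. -188.   70.] [ 605. -166.   92.] [ 595.9 -175.2   82.9] ((593.5044555664062, -177.19427490234375), (22.544260025024414, 21.978830337524414), 4.0843424797058105)
top 111.5 101 [[594.0, 130.0, 112.0], [617.0, 154.0, 114.0], [643.0, 181.0, 118.0]]
top 104 286 [[588.0, 126.0, 105.0], [620.0, 159.0, 108.0], [649.0, 187.0, 111.0]]
s 76 [ 493. -321.   70.] [ 518. -297.   91.] [ 505.  -307.5   83.5] ((505.35198974609375, -308.26025390625), (19.866714477539062, 19.852201461791992), 35.327640533447266)
m 68 [ 442. -155.   71.] [ 466. -130.   90.] [ 453.4 -142.5   84.5] ((453.78790283203125, -142.98056030273438), (19.485822677612305, 19.554956436157227), 36.28757858276367)
l 72 [ 582. -185.   71.] [ 602. -165.   90.] [ 592.  -175.5   83.5] ((592.1305541992188, -175.20765686035156), (19.918899536132812, 20.035816192626953), 0.3703324794769287)
```

View pics/a.png

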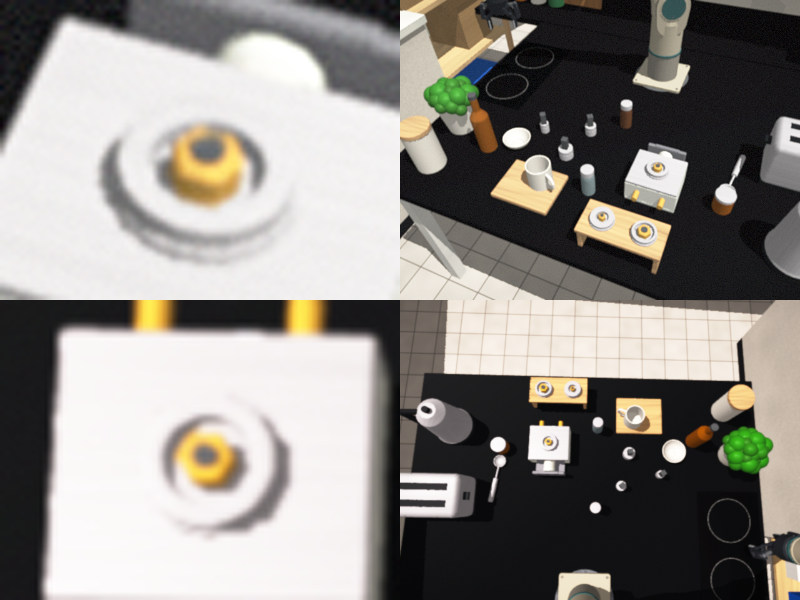

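>>> move_arm:
  steps:
    - [0,0,-2.4,0.016,0.0445,0,0]
    - [0,0,-2.4,0.016,0.0445,0,0]
    - [0,0,-2.4,0.016,0.0445,0,0]
    - [0,0,-2.4,0.016,0.0445,0,0]
    - [0,0,-2.4,0.016,0.0445,0,0]

```text
clock: 2.15
eef_pos: [343.1, -370.4, 231.5]
tool_rot: [3.141, -0.001, 0.204]
force: [1.5, 0.2, -0.3]
width: 12.1
gripper_force: 0.0
```

>>> move_arm:
  steps:
    - [0,0,-2.4,0.016,0.0445,0,0]
    - [0,0,-2.4,0.016,0.0445,0,0]
    - [0,0,-2.4,0.016,0.0445,0,0]
    - [0,0,-2.4,0.016,0.0445,0,0]
    - [0,0,-2.4,0.016,0.0445,0,0]

```text
clock: 2.65
eef_pos: [423.2, -147.9, 231.7]
tool_rot: [3.141, -0.001, -0.005]
force: [0.7, 0.6, 0.9]
width: 0.3
gripper_force: 0.0
```

>>> move_arm:
  steps:
    - [0,0,0,0.0,0.048,0,0]
    - [0,0,0,0.0,0.048,0,0]
    - [0,0,0,0.004,0.048,0,0]
    - [0,0,0,0.005,0.048,0,0]
    - [0,0,0,0.005,0.048,0,0]

```text
clock: 3.15
eef_pos: [436.7, 92.4, 231.7]
tool_rot: [-3.141, -0.001, -0.003]
force: [-0.1, -0.2, 0.7]
width: -0.2
gripper_force: 0.0
```

>>> move_arm:
  steps:
    - [0,0,0,0.0,0.032,-0.03,0]
    - [0,0,0,0.0,0.03,-0.035,0]
    - [0,0,0,0.0,0,-0.048,0]
    - [0,0,0,0,0,-0.045,0]
    - [0,0,0,0.015,0,-0.025,0]

```text
clock: 3.65
eef_pos: [448.0, 152.3, 45.4]
tool_rot: [3.14, 0.006, -0.001]
force: [-0.1, -0.6, 0.4]
width: -0.0
gripper_force: 0.0
```

>>> move_arm:
  steps:
    - [0,0,0,0.015,0,0,0]
    - [0,0,0,0.012,0,0,0]
    - [0,0,0,0.012,0,0,0]
    - [0,0,0,0.012,0,0,0]
    - [0,0,0,0.008,0,0,0]

```text
clock: 4.15
eef_pos: [510.2, 152.2, 47.9]
tool_rot: [3.141, 0.002, -0.003]
force: [-2.7, -0.5, -1.2]
width: 0.0
gripper_force: 1.2
```

Pushing (friction felt); continue to the stop.

>>> move_arm:
  steps:
    - [0,0,0,0.006,0,0,0]
    - [0,0,0,0.005,0,0,0]
    - [0,0,0,0.004,0,0,0]
    - [0,0,0,0.003,0,0,0]
    - [0,0,0,0.002,0,0,0]

```text
clock: 4.65
eef_pos: [526.7, 152.2, 48.2]
tool_rot: [3.14, 0.008, -0.002]
force: [-11.3, 0.8, 8.9]
width: -0.3
gripper_force: 6.0
```

>>> move_arm:
  steps:
    - [0,0,0,0.002,0,0,0]
    - [0,0,0,0.001,0,0,0]
    - [0,0,0,0,0,0,0]
    - [0,0,0,0,0,0,0]

```text
clock: 5.05
eef_pos: [526.6, 152.2, 48.0]
tool_rot: [3.14, 0.013, -0.002]
force: [-14.4, 0.1, 9.6]
width: 0.0
gripper_force: 7.2
```

>>> move_arm:
  steps:
    - [0,0,0,-0.03,0,0,0.06]
    - [0,0,0,-0.02,0,0.04,0.06]
    - [0,0,0,0,0,0.05,0.06]
    - [0,0,0,0,0,0.05,0.06]
    - [0,0,0,0.02,0,0.04,0.06]

```text
clock: 5.55
eef_pos: [502.9, 153.0, 231.9]
tool_rot: [-3.14, -0.002, -0.002]
force: [1.4, 0.6, -0.8]
width: 60.1
gripper_force: 0.0
```

```bash
python3 - <<'E'
from h import *
for c in ('wrist','top','scene'):
    im,d=eyes.get_image(c);k=T(c)
    if c=='wrist':cv2.imwrite('pics/w1.png',im);print(telemetry.read_state()['eef_pos'],k['position'])
    for n in ('seat','nut_top','cup_rim','drawer_face'):
        print(c,n,[(round(r['confidence'],2),world(k,r['location']).round(1).tolist()) for r in finder.pinpoint(c,n)[:2]])
    hsv=cv2.cvtColor(im,cv2.COLOR_BGR2HSV);m=cv2.inRange(hsv,(12,120,90),(35,255,255))>0
    W=cloud(k,d);m&=(np.hypot(W[...,0]-620,W[...,1]-155)<28)&(W[...,2]>98)
    # intersect pixels rays with plane z=114
    v,u=np.nonzero(m)
    if len(v)==0: print(c,'none');continue
    D=np.stack([(u-k['cx'])/k['fx'],(v-k['cy'])/k['fy'],np.ones(len(u))],-1)@rot(k['attitude']).T
    P=k['position']+D*((114-k['position'][2])/D[:,2])[:,None]
    print(c,len(v),P.min(0),P.max(0),cv2.minAreaRect(P[:,:2].astype(np.float32)))
E
```

```text
[512.07370729 153.90329805 238.25657705] [577.2373742  153.3327608  383.11103933]
wrist seat []
wrist nut_top []
wrist cup_rim []
wrist drawer_face [(0.88, [547.0, 156.9, 68.8])]
wrist 778 [618.04802245 145.17682683 114.        ] [643.61976448 171.66140241 114.        ] ((630.856689453125, 158.41429138183594), (26.49041748046875, 25.55660057067871), 89.75091552734375)
top seat [(0.75, [618.5, 154.7, 97.4])]
top nut_top [(0.65, [621.8, 155.7, 112.6])]
top cup_rim [(0.97, [621.6, 155.4, 110.6])]
top drawer_face [(0.38, [623.4, 156.2, 115.4])]
top 74 [606.49429881 141.95055724 114.        ] [629.51541988 169.37101264 114.        ] ((617.9751586914062, 155.68948364257812), (22.824495315551758, 27.313961029052734), 1.2791074514389038)
scene seat [(0.93, [619.9, 155.0, 103.5]), (0.65, [594.1, -177.0, 1.0])]
scene nut_top [(0.88, [615.9, 154.7, 118.1]), (0.19, [609.9, 368.1, 2.0])]
scene cup_rim [(0.67, [619.1, 152.4, 108.7])]
scene drawer_face [(0.26, [620.4, 155.4, 4.3])]
scene 114 [607.7744522  144.13581686 114.        ] [641.43617805 169.10900127 114.        ] ((625.1442260742188, 156.6108856201172), (31.30340576171875, 24.344091415405273), 16.167091369628906)
```

View pics/w1.png

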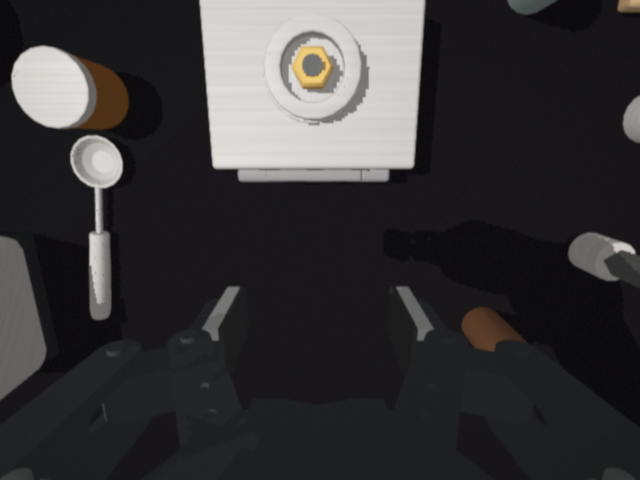

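>>> move_arm:
  steps:
    - [0,0,0,0.03,0,0.0,0.06]
    - [0,0,0,0,0,0,0.06]
    - [0,0,0,0,0,0,0.06]

```text
clock: 6.6
eef_pos: [533.5, 152.2, 228.0]
tool_rot: [3.141, 0.001, -0.004]
force: [0.0, 0.5, -0.3]
width: 60.0
gripper_force: 0.0
```

```bash
cat >> h.py <<'E'
def nut(c='wrist',z=113.,zr=108.):
    im,d=eyes.get_image(c);k=T(c)
    hsv=cv2.cvtColor(im,cv2.COLOR_BGR2HSV);m=cv2.inRange(hsv,(12,120,60),(35,255,255))>0
    W=cloud(k,d);m&=(np.hypot(W[...,0]-620,W[...,1]-155)<28)
    for zz in (114.,110.):
        mm=m&(W[...,2]>zz-4) ; v,u=np.nonzero(mm)
        D=np.stack([(u-k['cx'])/k['fx'],(v-k['cy'])/k['fy'],np.ones(len(u))],-1)@rot(k['attitude']).T
        P=k['position']+D*((zz-k['position'][2])/D[:,2])[:,None]
        print(c,zz,len(v),P.min(0).round(1),P.max(0).round(1),((P.min(0)+P.max(0))/2).round(1))
    return im,d,k,W
E
python3 - <<'E'
from h import *
im,d,k,W=nut()
print(telemetry.read_state()['eef_pos'],k['position'],k['attitude'])
cv2.imwrite('pics/w2.png',im)
near=np.hypot(W[...,0]-620,W[...,1]-155)<45
Z=W[near][:,2]; print(np.histogram(Z,bins=np.arange(84,122,2)))
P=W[near&(abs(W[...,2]-114)<2.5)];print('nut',np.percentile(P,[1,50,99],axis=0).round(1))
P=W[near&(abs(W[...,2]-108)<2.5)&(np.hypot(W[...,0]-620,W[...,1]-155)>20)];c,r=cv2.minEnclosingCircle(P[:,:2].astype(np.float32));print('rim',len(P),c,r)
for n in ('seat','nut_top','cup_rim'):
    print(n,[(round(r['confidence'],2),world(k,r['location']).round(1).tolist()) for r in finder.pinpoint('wrist',n)[:2]])
P=W[(W[...,2]>84)&(W[...,2]<95)&(abs(W[...,0]-620)<90)&(abs(W[...,1]-155)<100)];print('box',cv2.minAreaRect(P[:,:2].astype(np.float32)))
E
```

```text
wrist 114.0 669 [588.6 131.6 114. ] [685.4 306.6 114. ] [637.  219.1 114. ]
wrist 110.0 669 [588.4 131.2 110. ] [686.7 308.9 110. ] [637.5 220.1 110. ]
[532.91839451 152.30745924 227.98199048] [601.00278439 152.60437987 371.47065785] [ 2.86694060e+00 -5.32491452e-04 -1.57383684e+00]
(array([   0,    0,  488, 3459,  234,  316, 1706,  134,   44,   54,   57,
        841, 3340,  205,  251,  565,  301,   64]), array([ 84,  86,  88,  90,  92,  94,  96,  98, 100, 102, 104, 106, 108,
       110, 112, 114, 116, 118, 120]))
nut [[606.4 144.5 111.7]
 [618.7 157.4 114.5]
 [631.1 169.9 116.4]]
rim 4309 (618.7700805664062, 157.20745849609375) 33.84865951538086
seat []
nut_top [(0.67, [452.9, -144.4, 4.0])]
cup_rim []
box ((618.7955322265625, 157.23626708984375), (140.24234008789062, 160.3898468017578), 0.18229158222675323)
```

>>> move_arm:
  steps:
    - [0,0,4.5,-0.016,-0.0413,-0.0035,0.06]
    - [0,0,4.5,-0.016,-0.0413,-0.0035,0.06]
    - [0,0,4.5,-0.016,-0.0413,-0.0035,0.06]
    - [0,0,4.5,-0.016,-0.0413,-0.0035,0.06]
    - [0,0,4.5,-0.016,-0.0413,-0.0035,0.06]

```text
clock: 7.3
eef_pos: [452.4, -55.3, 210.9]
tool_rot: [3.141, -0.0, 0.394]
force: [0.4, 0.3, 0.6]
width: 60.2
gripper_force: 0.0
```

>>> move_arm:
  steps:
    - [0,0,4.5,-0.016,-0.0413,-0.0035,0.06]
    - [0,0,4.5,-0.016,-0.0413,-0.0035,0.06]
    - [0,0,4.5,-0.016,-0.0413,-0.0035,0.06]
    - [0,0,0,0,0,0,0.06]
    - [0,0,0,0,0,0,0.06]

```text
clock: 7.8
eef_pos: [404.9, -178.8, 200.4]
tool_rot: [-3.142, -0.0, 0.621]
force: [1.1, 0.3, -0.7]
width: 60.1
gripper_force: 0.0
```

```bash
python3 - <<'E'
from h import *
c='wrist';im,d=eyes.get_image(c);k=T(c);W=cloud(k,d)
print(telemetry.read_state()['eef_pos'],telemetry.read_state()['tool_rot'])
near=np.hypot(W[...,0]-455,W[...,1]+144)<30
P=W[near];print(np.histogram(P[:,2],bins=np.arange(-4,100,4)))
Q=P[P[:,2]>80];print(len(Q),Q.mean(0),cv2.minAreaRect(Q[:,:2].astype(np.float32)))
Q=P[abs(P[:,2]-40)<3];print(len(Q),cv2.minEnclosingCircle(Q[:,:2].astype(np.float32)))
cv2.imwrite('pics/w3.png',im)
E
```

```text
[ 405.64462999 -177.47924575  200.50095783] [-3.14150805e+00 -6.87497480e-04  6.24482042e-01]
(array([ 144, 1260,    0,    0,    0,    0,    0,    0,    0,    0,  132,
        967,    0,    0,    0,    0,    0,    0,    0,    0,    0,    6,
        798,    1,    0]), array([-4,  0,  4,  8, 12, 16, 20, 24, 28, 32, 36, 40, 44, 48, 52, 56, 60,
       64, 68, 72, 76, 80, 84, 88, 92, 96]))
2030 [ 458.34815857 -138.69453595  241.71876554] ((454.82666015625, -141.21559143066406), (19.366689682006836, 19.428234100341797), 36.00065231323242)
1098 ((454.74554443359375, -141.11810302734375), 20.34410285949707)
```

View pics/w3.png

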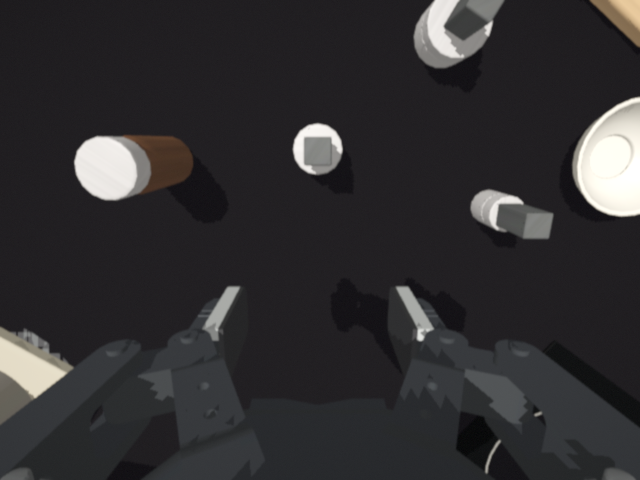

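>>> move_arm:
  steps:
    - [0,0,0.2,0.025,0.0185,-0.03,0.06]
    - [0,0,0,0.0245,0.0185,-0.03,0.06]
    - [0,0,0,0,0,-0.035,0.06]
    - [0,0,0,0,0,-0.035,0.06]
    - [0,0,0,0,0,-0.022,0.06]

```text
clock: 8.35
eef_pos: [455.2, -137.8, 46.3]
tool_rot: [-3.139, 0.0, 0.633]
force: [-0.1, 0.3, -0.6]
width: 60.2
gripper_force: 0.0
```

>>> move_arm:
  steps:
    - [0,0,0,0,0,0,0.0]
    - [0,0,0,0,0,0,0.0]
    - [0,0,0,0,0,0,0.0]
    - [0,0,0,0,0,0,0.0]
    - [0,0,0,0,0,0,0.0]

```text
clock: 8.85
eef_pos: [456.1, -141.0, 49.5]
tool_rot: [3.14, -0.002, 0.629]
force: [0.5, 1.1, 4.5]
width: 19.2
gripper_force: 62.2
```

>>> move_arm:
  steps:
    - [0,0,0,0,0,0.02,0.0]
    - [0,0,0,0,0,0.04,0.0]
    - [0,0,0,0,0,0.045,0.0]
    - [0,0,0,0,0,0.04,0.0]
    - [0,0,0,0,0,0.005,0.0]

```text
clock: 9.35
eef_pos: [457.8, -141.9, 203.1]
tool_rot: [3.134, -0.006, 0.628]
force: [1.0, 0.1, -3.8]
width: 19.3
gripper_force: 61.3
```

>>> move_arm:
  steps:
    - [0,0,-4.5,0.0204,0.0372,0.0,0.0]
    - [0,0,-4.5,0.0204,0.0372,0.0,0.0]
    - [0,0,-4.5,0.0204,0.0372,0,0.0]
    - [0,0,-4.5,0.0204,0.0372,0,0.0]
    - [0,0,-4.5,0.0204,0.0372,0,0.0]

```text
clock: 9.85
eef_pos: [556.8, 46.2, 197.3]
tool_rot: [3.141, 0.002, 0.232]
force: [1.3, -0.3, -2.9]
width: 19.1
gripper_force: 61.2
```

>>> move_arm:
  steps:
    - [0,0,-4.5,0.0204,0.0372,0.0,0.0]
    - [0,0,-4.5,0.0204,0.0372,0.0,0.0]
    - [0,0,-4.5,0.0204,0.0372,0,0.0]
    - [0,0,0,0,0,0,0.0]
    - [0,0,0,0,0,0,0.0]

```text
clock: 10.35
eef_pos: [617.1, 157.7, 196.6]
tool_rot: [3.141, 0.003, 0.003]
force: [-0.1, -1.0, -3.2]
width: 19.2
gripper_force: 61.2
```

```bash
python3 - <<'E'
from h import *
out=[]
s=telemetry.read_state();print(s['eef_pos'],s['tool_rot'],s['width'],s['force'])
for c in ('wrist','scene','top'):
    im,d=eyes.get_image(c);k=T(c);W=cloud(k,d)
    q=rot(k['attitude']).T@(np.array([620,157,130])-k['position']);u=int(k['cx']+k['fx']*q[0]/q[2]);v=int(k['cy']+k['fy']*q[1]/q[2]);print(c,u,v)
    v=min(max(v,90),390);u=min(max(u,120),520)
    if c!='top': out.append(cv2.resize(im[v-90:v+90,u-120:u+120],(400,300)) if c!='wrist' else cv2.resize(im,(400,300)))
    for n in ('socket_medium',):
        print(c,n,[(round(r['confidence'],2),world(k,r['location']).round(1).tolist()) for r in finder.pinpoint(c,n)[:2]])
cv2.imwrite('pics/b.png',np.hstack(out))
E
```

```text
[617.14117513 157.65476659 196.57707514] [3.14061479e+00 2.76772661e-03 3.39120330e-03] 19.226386085115802 [-0.08712183 -0.97303636 -3.1717955 ]
wrist 315 247
wrist socket_medium [(0.76, [613.1, 156.3, 148.6])]
scene 413 260
scene socket_medium [(0.57, [616.1, 154.7, 151.3])]
top 235 224
top socket_medium [(0.71, [615.7, 153.2, 147.3]), (0.37, [592.7, -176.3, 1.8])]
```

View pics/b.png

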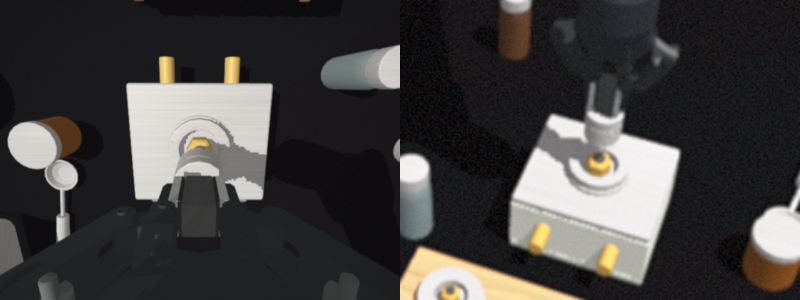

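```bash
cat > fit.py <<'E'
from h import *
from scipy.optimize import least_squares
s=telemetry.read_state();z0=s['eef_pos'][2]-49.5;print(s['eef_pos'],s['force'])
im,d=eyes.get_image('wrist');k=T('wrist');W=cloud(k,d)
n=np.hypot(W[...,0]-620,W[...,1]-157)<36
P=W[n&(W[...,2]>z0+5)&(W[...,2]<z0+36)];P=P[P[:,0]>615]
f=lambda c:np.hypot(P[:,0]-c[0],P[:,1]-c[1])-20.5
r=least_squares(f,[617,157],loss='soft_l1');print('socket',r.x,len(P),np.abs(f(r.x)).mean())
Q=W[n&(W[...,2]>105)&(W[...,2]<111)];print('rim',cv2.minEnclosingCircle(Q[:,:2].astype(np.float32)))
B=W[(W[...,2]>84)&(W[...,2]<95)&(abs(W[...,0]-620)<90)&(abs(W[...,1]-157)<100)];print('box',cv2.minAreaRect(B[:,:2].astype(np.float32)))
E
python3 fit.py
```

```text
[618.09406102 155.08887568 198.41104667] [ 0.34590592  0.1410158  -2.56137716]
socket [613.92483435 155.54855119] 1165 0.17043485142649267
rim ((619.8045043945312, 157.36990356445312), 33.89565658569336)
box ((619.6749267578125, 157.51495361328125), (160.3815155029297, 138.88279724121094), 89.9542465209961)
```

>>> move_arm:
  steps:
    - [0,0,0,0.0045,0.0015,-0.01,0.0]
    - [0,0,0,0,0,-0.011,0.0]
    - [0,0,0,0,0,-0.006,0.0]
    - [0,0,0,0,0,0,0.0]

```text
clock: 11.1
eef_pos: [621.5, 157.8, 169.4]
tool_rot: [3.141, 0.003, 0.001]
force: [-0.2, 0.0, -1.9]
width: 19.0
gripper_force: 61.1
```

```bash
python3 fit.py; python3 fit.py
```

```text
[621.52206266 157.817842   169.37045692] [-0.23464854  0.04829734 -1.90177399]
socket [617.80175834 158.04971126] 1150 0.17489239490619607
rim ((620.5101318359375, 157.32620239257812), 33.77433395385742)
box ((621.4391479492188, 157.19937133789062), (160.5122528076172, 136.90243530273438), 89.81441497802734)
[622.11686931 157.933051   170.24200547] [-0.16403837  0.64844291 -1.95369305]
socket [618.32012979 158.18643471] 1154 0.16992478343748194
rim ((620.453857421875, 157.24679565429688), 33.7836799621582)
box ((621.4153442382812, 157.27877807617188), (136.4043426513672, 160.36146545410156), 0.018451981246471405)
```

>>> move_arm:
  steps:
    - [0,0,0,0.0018,-0.0007,-0.003,0.0]
    - [0,0,0,0,0,-0.003,0.0]
    - [0,0,0,0,0,-0.003,0.0]
    - [0,0,0,0,0,-0.003,0.0]

```text
clock: 11.6
eef_pos: [624.3, 157.4, 159.1]
tool_rot: [3.142, 0.0, 0.0]
force: [-0.2, 0.6, -2.8]
width: 18.9
gripper_force: 61.3
```

>>> move_arm:
  steps:
    - [0,0,0,0,0,-0.003,0.0]
    - [0,0,0,0,0,-0.003,0.0]
    - [0,0,0,0,0,-0.002,0.0]

```text
clock: 11.9
eef_pos: [624.3, 157.4, 150.9]
tool_rot: [3.141, 0.001, 0.0]
force: [-0.7, -1.0, -2.3]
width: 19.2
gripper_force: 61.3
```

>>> move_arm:
  steps:
    - [0,0,0,0,0,-0.002,0.0]
    - [0,0,0,0,0,-0.002,0.0]
    - [0,0,0,0,0,-0.001,0.0]
    - [0,0,0,0,0,-0.001,0.0]

```text
clock: 12.3
eef_pos: [624.4, 157.3, 145.5]
tool_rot: [3.142, 0.0, 0.0]
force: [-3.1, -1.5, 5.5]
width: 19.5
gripper_force: 62.4
```

>>> move_arm:
  steps:
    - [0,0,0,-0.0005,0,-0.001,0.0]
    - [0,0,0,0,0,0,0.0]
    - [0,0,0,0,0,0,0.0]

```text
clock: 12.6
eef_pos: [624.3, 157.4, 145.5]
tool_rot: [-3.141, -0.001, 0.0]
force: [-2.5, -1.4, 5.4]
width: 18.9
gripper_force: 62.4
```

```bash
python3 fit.py; python3 - <<'E'
from h import *
s=telemetry.read_state();print(s['eef_pos'],s['force'],s['torque'],s['gripper_force'])
for c in ('scene','top'):
    im,d=eyes.get_image(c);k=T(c)
    if c=='scene': cv2.imwrite('pics/c.png',cv2.resize(im[150:330,300:540],(800,600)))
    for n in ('socket_small','socket_medium','socket_large','seat','drawer_face'):
        print(c,n,[(round(r['confidence'],2),world(k,r['location']).round(1).tolist()) for r in finder.pinpoint(c,n)[:1]])
E
```

```text
[624.34571405 157.35575049 145.52216517] [-2.46622526 -1.43216025  5.35054794]
socket [626.53043474 157.05430055] 5081 5.054467731384422
rim ((620.2925415039062, 157.13853454589844), 33.76848602294922)
box ((629.7743530273438, 156.96304321289062), (160.56954956054688, 119.32064056396484), 89.99827575683594)
[624.3923293  157.35500183 145.55598657] [-2.47045159 -1.4993719   5.83702782] [-0.06854766  0.74183801  0.01904382] 62.41922378540039
scene socket_small [(0.88, [501.5, -309.5, 3.1])]
scene socket_medium [(0.71, [623.1, 156.7, 96.9])]
scene socket_large [(0.97, [588.9, -176.1, 2.2])]
scene seat [(0.78, [623.0, 154.9, 101.9])]
scene drawer_face []
top socket_small [(0.65, [503.4, -310.3, 0.0])]
top socket_medium [(0.57, [626.0, 155.3, 97.2])]
top socket_large [(0.73, [595.8, -174.3, 2.2])]
top seat [(0.91, [618.5, 157.2, 94.8])]
top drawer_face [(0.48, [535.5, 157.1, 59.0])]
```

View pics/c.png

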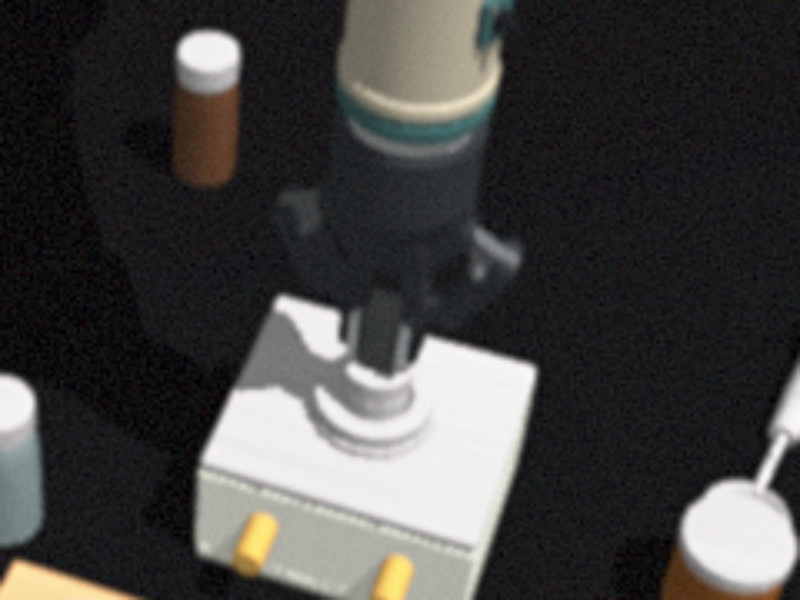

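>>> move_arm:
  steps:
    - [0,0,0,0,0,-0.0015,0.0]
    - [0,0,0,0,0,-0.001,0.0]
    - [0,0,0,0,0,0,0.0]
    - [0,0,0,0,0,0,0.0]

```text
clock: 13.65
eef_pos: [624.5, 157.3, 145.4]
tool_rot: [-3.141, -0.002, 0.0]
force: [-7.4, -1.5, 20.1]
width: 19.0
gripper_force: 64.5
```

```bash
python3 -c "
from h import *
print(ctrl.finish_job())"
```

```text
the job is handed in; nothing more can be done
None
```

I pushed the drawer home and seated the medium socket (25 mm nut) down to the disc, still gripped and pressed on with about 20 N. I picked it by measuring the nut on camera, so I never tried or moved the small and large sockets, which still stand upright. The job is handed in, but no verdict came back.

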